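Clamp a turned figurine blank in the painting clamp

TASK

Take the longer wooden blank from the drying rack and lay it in one of the two dimples of the rest tray, let go, then take it again across its waist and lay it in the nest of the painting clamp, between the open jaws. Let go and roll the clamp's recessed thumbwheel with a fingertip until the sliding jaw holds the blank snugly against the fixed jaw; do not push the jaw itself. Leave the blank clamped, and the short blank and the two jars where they are.

Things in the scene. Friction and masses are not known exactly. Their poses are not given: they have to be found in the camera images.
- body_blank: The longer of two plain turned wooden blanks: barrel 58 mm long, its middle 36 mm a cylinder of 34 mm diameter, the ends tapering to flat round faces of 22 mm diameter. Origin at its middle; x along its axis (either way round; it may be rolled about x). 20 to 45 g. It starts in one channel of the rack, each end standing out about 9 mm beyond the rack.
- short_blank: The shorter blank, 38 mm long, 34 mm diameter, in the other channel of the rack. Origin at its middle, x along its length. To be left alone.
- rack: Plywood drying rack, fixed: block 40 mm (x) by 119 mm (y), 50 mm high. Two channels along its x at y = +26 and -26 mm, open above and at the ends, 37 mm wide, floors at z = 20 mm, walls 15 mm thick up to z = 50 mm: a blank lies in one with its axis 37 mm above the bench and only its ends can be gripped. Origin: centre of underside.
- tray: White plastic rest tray fixed to the bench: flat block 44 mm (x) by 116 mm (y) by 22 mm high with two shallow dimples in its top. A blank lies in a dimple along the tray's x, its axis then 34 mm above the bench, its ends standing out 7 mm beyond the tray. Origin: centre of its underside.
- dimple_a (a point): Centre of the mouth of one dimple, in the plane of the tray's top (z = 22 mm), at tray y = +31 mm. The dimple runs the length of the tray (44 mm along tray x), is 24 mm wide (tray y) and 7 mm deep, with low lips 1.5 mm high at its ends: the blank rests on its two long edges.
- dimple_b (a point): The same for the other dimple, at tray y = -31 mm.
- clamp: Low grey painting clamp, fixed on sprung feet (the whole clamp yields straight down up to 4 mm: 1 N, then 1.5 N per mm, and comes back): plate from x = -45 to +133 mm, 60 mm wide, 20 mm high. Its x runs from the jaws to the wheel. Origin: on the bench under the middle of the clamped blank. Fixed jaw: plate 10 mm thick, face at x = -29 mm, top 57 mm high. Wheel housing: x = 73 to 129 mm, 41 mm wide, 40 mm high.
- nest (a point): On the blank's axis when it is clamped, at clamp x = 0, y = 0, 45 mm above the bench. The nest is a black block below it, x = -20 to +20 mm, with two 3 mm wide rails along clamp x (inner edges at y = -12 and +12 mm, tops 33 mm above the bench) on which the blank lies along clamp x and can slide. A blank laid 5 to 10 mm toward the wheel is pushed home by the jaw.
- clamp_jaw: Sliding jaw: aluminium plate 8 mm thick, 28 mm wide, from 22 to 57 mm above the bench; moves along clamp x only, driven by the thumbwheel. Origin: on the face that meets the blank, at its lower edge. That face stands at clamp x = 47 to 57 mm at the start (76 to 86 mm between the jaws) and at 29 mm when the blank is held by both jaws.
- thumbwheel (a joint): Turn (rad) of the knurled steel thumbwheel, radius 20 mm, width 10 mm, axle along clamp y. It grows as the top of the rim is rolled toward the jaws (clamp -x); the jaw follows, 10 mm per rad (face at x = 57 mm - 10 mm x turn). 0 to 1 at the start, 2.8 when the blank is held, where it stops; limit 3.6. About 1.2 N at the rim turns it; it stays where it is left.
- wheel_top (a point): Crest of the thumbwheel's exposed rim when not pressed: 47 mm above the bench, clamp x = 101 mm, y = 0 (fixed to the clamp, does not turn). Only this upper rim stands out of the slot, 7 mm above the housing. The clamp's feet yield: a fingertip pressing the rim 2 to 3 mm down (4 to 5 N) and moved level along clamp x rolls the wheel by friction.
- paint_jar: Small jar, 42 mm diameter, 45 mm high, blue lid, standing beyond the tray; origin: centre of its underside. To be left alone.
- glue_jar: Larger jar, 52 mm diameter, 60 mm high, white lid, standing beyond the tray; origin: centre of its underside. To be left alone.
Mind the look-alikes: they are no part of the job. Leave any pink or yellow look-alike of the body_blank alone.

How it is judged:
By the outcome, as a careful person would: the job done as asked, in the order asked, and still so for the second after the job is handed in, with the robot touching nothing.
It also fails if it takes over 67 s, if anything falls off the work surface, if the arm or the gripper's body presses on something with over 40 N, if the wrist force passes 120 N, or if a joint passes its speed limit or range.

ROBOT

A 6-joint arm with a two-finger parallel gripper is mounted at the origin on the work surface. World frame = base frame: x ahead of the robot, y to its left, z up, the work surface at z = 0. Lengths are in mm, angles in rad, forces in N, time in s.
With the tool pointing down it reaches from about 300 to 775 mm from the base axis. Payload 14.6 kg.
Tool frame: the origin (TCP) lies between the finger pads; the fingertips stand 19 mm ahead of it and the grasp point (between the pads) is the TCP; z points along the fingers, y is the line along which they close (so a half turn about z gives the same grasp; the last joint's range is limited). The gripper opens to 94 mm and grips with 3 to 60 N. Pads are 16 mm wide; open, the fingers measure 119 mm over their backs; the gripper's body (75 mm by 177 mm) begins 78 mm behind the grasp point.
Start: joints at [1.154, 0.3, 1.521, -0, 1.321, -0.067], TCP at [188.487, 516.683, 196.346] pointing down, gripper open.
Joint ranges: [-3.03, 3.03], [-0.79, 2.21], [0.23, 2.52], [-1.04, 4.18], [0, 3.07], [-2.55, 2.55]. Speed limits (rad/s): [2.22, 2.22, 2.57, 3.14, 3.14, 3.14].

INTERFACE

Orientations are given as [roll, pitch, yaw] about the fixed x, y, z axes, in that order (R = Rz(yaw) Ry(pitch) Rx(roll)).
In Python, from cell import monitor, imaging, job, find_in, trace gives the robot as it stands. The module is installed in compiled form; this text tells all that it offers.
- The arm moves only by the tool arm_command, never from a script. Its argument "steps" is a list of rows, each a list of 5 numbers: the opening, from 0 (shut) to 1 (fully open), then the shift along the tool's x, y, z in mm, then the turn about the tool's z in degrees. In form: [[gripper, dx, dy, dz, turn], ...]. A call has 1 to 20 rows; each row is the pose to reach, as a shift and turn from the pose commanded when the call began, along the tool's axes at that moment; what a row does not reach only later rows make up. A row lasts 1/8 s, in which the tool goes at most 62.5 mm and 10.7 degrees, less where a joint would pass 70% of its speed; a pose out of reach is approached as far as the arm can. A call with a gripper value outside its range is refused whole. The fingers move at their own pace and stop on an object; "force" is the grip in N (left out, the last holds). Time passes only in rows, so rows that repeat a pose let the fingers close. It gives the time, the measured TCP pose, the force, the opening and the grip force at its end, in the units of the state.
- monitor.read_state(): the state, without advancing time (a new reading comes with each control period).
- imaging.camera(name): name is "side" or "top"; returns a dict with "img" (480x640x3 uint8, red, green, blue), "mtx" (3x3 intrinsics, pixels), "view" (4x4, takes a point from world to camera coordinates). Camera axes: x right, y down, z forward; pixel columns grow to the right and rows downward; lengths in mm; the calibration is good to about 2 mm. A picture is of the moment at which its call begins. There is no depth.
- job.sign_off(): hands the job in; it is judged then, once.
Trained networks look in a picture, given as the dict that the camera call returned (one of the last four; its "shot" number tells which), for a name from the list of things; names that differ only in an ending like _2 or _b are one class to them, and where a whole thing is asked for, a point or a joint stands for the part that bears it (a point fixed in the world has none). Each returns a list of dicts, best first, with "p" (0 to 1); they miss things now and then, are a little off and sometimes report something else, mostly with a low value. They report only what shows in the picture. A call takes as long as a camera call. They do not tell look-alikes from the thing itself.
- find_in(picture, target): "rect" ([centre column, centre row, width, height] in pixels, round what is visible of it).
- trace(picture, target): "region" (480x640 bool, what is visible of it) and "rect" ([centre column, centre row, width, height] in pixels, round what is visible of it).
The state is a dict: "clock": time; "joints": joint angles; "qd": joint speeds; "effort": joint torques, N m; "eef_pos": TCP position; "eef_rot": TCP orientation; "wrist_force": force on the tool from outside, world axes, zero at the start; "moment": the same for the moment, N m; "finger_gap": finger opening in mm; "finger_force": force on a finger pad.
Only numpy, scipy, OpenCV 4.12 (cv2) and the standard library are available. Lean on these libraries where they do the work, as an engineer would, in place of code of your own. Each camera call takes 0.05 s, during which the arm holds its last target. There are 200 camera calls.

## Working session

There is one attempt and no reset: what is moved stays moved. The work goes in short steps, Python scripts to look and compute and a tool call to move; the robot and the scene stay as the last step left them, time stands still between calls to the robot, and variables do not carry over. Pictures are saved under pics/ and viewed, at most 10 in all, crops included, and the job is handed in when it is done.

Besides the shell and the picture viewer there is one more tool, called after "Call:" as name([rows], argument=value, ...), one row to a line, values as JSON. arm_command: Moves the arm, as the interface text tells. Its arguments: {"type":"object","properties":{"steps":{"type":"array","items":{"type":"array","items":{"type":"number"}}},"force":{"type":"number"}},"required":["steps"]}

```bash
mkdir -p pics; cat > h.py <<'E'
import numpy as np, cv2
from cell import monitor, imaging, job, find_in, trace
def save(p,n,crop=None,s=1):
    im=p["img"][:,:,::-1]
    if crop: a,b,c,d=crop; im=im[b:d,a:c]
    cv2.imwrite("pics/"+n,cv2.resize(im,None,fx=s,fy=s,interpolation=cv2.INTER_CUBIC))
def px2w(p,u,v,z):
    K=np.array(p["mtx"]);V=np.array(p["view"]);R=V[:3,:3];t=V[:3,3]
    d=R.T@np.linalg.solve(K,[u,v,1]);c=-R.T@t
    return c+d*(z-c[2])/d[2]
def w2px(p,X):
    c=np.array(p["view"])@[*X,1];q=np.array(p["mtx"])@c[:3];return q[:2]/q[2]
E
python3 - <<'E'
from h import *
s=monitor.read_state();print(s)
for n in("top","side"):
    p=imaging.camera(n);save(p,n+"0.png");print(n,np.round(p["mtx"],1).tolist(),np.round(p["view"],3).tolist())
    for t in("body_blank","short_blank","rack","tray","clamp","clamp_jaw","thumbwheel","paint_jar","glue_jar"):
        print(t,[(round(float(r["p"]),2),np.round(r["rect"]).tolist()) for r in find_in(p,t)][:4])
E
```

```text
{'clock': 0.0, 'joints': array([ 1.15436688e+00,  3.00481515e-01,  1.52158368e+00,  2.13454496e-05,
        1.32071914e+00, -6.65818149e-02]), 'qd': array([-1.11908475e-03, -9.03194709e-04,  1.85965084e-03,  8.07838429e-05,
        8.96903424e-05,  2.48165371e-04]), 'effort': array([ 1.95112414e-03, -5.31812847e+01, -3.52731800e+01,  7.09411665e-02,
        2.43060436e-02, -8.87274109e-05]), 'eef_pos': array([188.38945346, 516.43145603, 195.77953271]), 'eef_rot': array([-3.14040498e+00, -9.99152565e-05,  2.79173967e+00]), 'wrist_force': array([ 0.39385825, -0.02196143, -0.06474434]), 'moment': array([0.00122541, 0.05612034, 0.08547067]), 'finger_force': 0.0, 'finger_gap': 93.88858051935111}
top [[549.1, 0.0, 330.5], [0.0, 549.1, 245.8], [0.0, 0.0, 1.0]] [[-0.02, -1.0, 0.012, 69.324], [-0.996, 0.019, -0.082, 570.797], [0.082, -0.014, -0.997, 1140.635], [0.0, 0.0, 0.0, 1.0]]
body_blank [(0.91, [234.0, 341.0, 21.0, 24.0]), (0.84, [216.0, 283.0, 17.0, 28.0]), (0.74, [264.0, 285.0, 24.0, 23.0])]
short_blank [(0.49, [190.0, 276.0, 18.0, 18.0]), (0.4, [333.0, 272.0, 56.0, 35.0])]
rack [(0.5
[... 457 characters left out ...]
8.6, 0.0, 320.4], [0.0, 458.6, 241.2], [0.0, 0.0, 1.0]] [[-0.856, -0.516, -0.005, 545.208], [-0.355, 0.597, -0.72, 205.999], [0.375, -0.615, -0.694, 684.485], [0.0, 0.0, 0.0, 1.0]]
body_blank [(0.92, [296.0, 369.0, 44.0, 36.0]), (0.92, [227.0, 356.0, 30.0, 40.0]), (0.78, [336.0, 332.0, 34.0, 24.0]), (0.58, [379.0, 398.0, 34.0, 39.0])]
short_blank [(0.58, [268.0, 393.0, 30.0, 37.0]), (0.37, [362.0, 270.0, 62.0, 54.0])]
rack [(0.57, [282.0, 384.0, 80.0, 86.0])]
tray [(0.6, [363.0, 268.0, 60.0, 58.0])]
clamp [(0.69, [432.0, 197.0, 89.0, 45.0])]
clamp_jaw []
thumbwheel [(0.47, [465.0, 192.0, 19.0, 7.0])]
paint_jar [(0.58, [228.0, 249.0, 26.0, 27.0])]
glue_jar [(0.96, [278.0, 197.0, 23.0, 37.0])]
```

```bash
python3 - <<'E'
from h import *
p=imaging.camera("top");save(p,"t1.png",(160,130,500,380),2.3)
p=imaging.camera("side");save(p,"s1.png",(180,160,520,430),2.2)
E
```

```text
(no output)
```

View pics/t1.png

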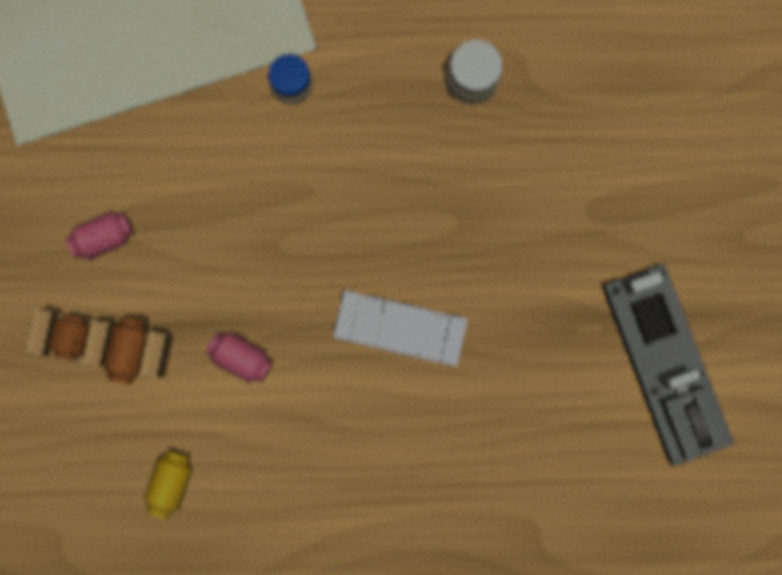

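View pics/s1.png

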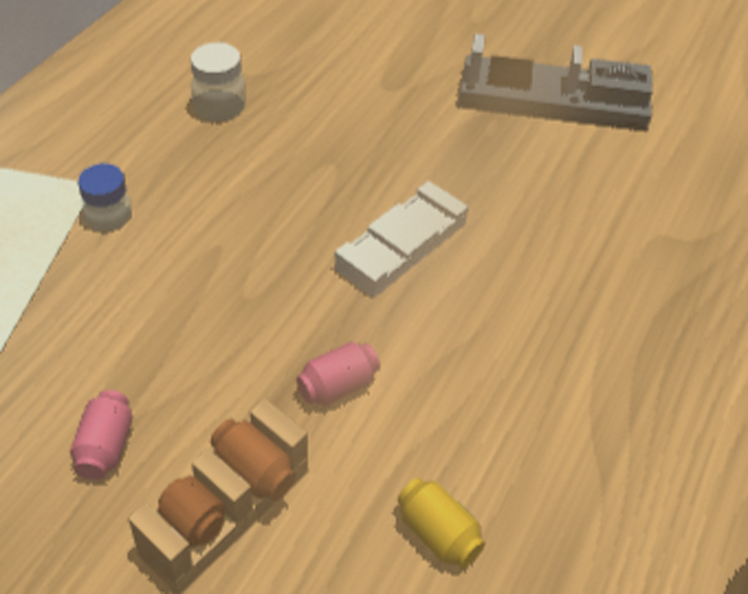

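Top view: the candidates are pink (203,232), pink (264,285), yellow (233,340), brown short (190,276) and brown long (215,281). I choose the brown long one in the rack. The tray is at (335,272), the clamp at (450,288) and the jars at (286,162) and (366,160). Next I fit poses to the masks and take one close crop.

```bash
cat > fit.py <<'E'
from h import *
from scipy.optimize import minimize
def box(x0,x1,y0,y1,z0,z1): return np.array([[x,y,z] for x in(x0,x1) for y in(y0,y1) for z in(z0,z1)],float)
a=np.linspace(0,2*np.pi,25)
def blank(z): return [np.array([[x,r*np.cos(t),z+r*np.sin(t)] for x,r in((-29,11),(-18,17),(18,17),(29,11)) for t in a])]
M={"tray":[box(-22,22,-58,58,0,22)],"rack":[box(-20,20,-59.5,59.5,0,20)]+[box(-20,20,y-7.5,y+7.5,0,50) for y in(-52,0,52)],
"clamp":[box(-45,133,-30,30,0,20),box(-39,-29,-14,14,20,57),box(73,129,-20.5,20.5,20,40),box(-20,20,-17,17,20,33)]}
def render(p,parts,q,S=4):
    x,y,w=q;c,s=np.cos(w),np.sin(w);m=np.zeros((480*S,640*S),np.uint8)
    for P in parts:
        W=P@np.array([[c,-s,0],[s,c,0],[0,0,1]]).T+[x,y,0]
        C=W@p["view"][:3,:3].T+p["view"][:3,3];u=C@np.array(p["mtx"]).T;u=u[:,:2]/u[:,2:]
        cv2.fillConvexPoly(m,cv2.convexHull(np.round((u+.5)*S).astype(np.int32)),1)
    return cv2.resize(m.astype(np.float32),(640,480),interpolation=cv2.INTER_AREA)
def fit(pm,parts,q0,sc=(8,8,.12)):
    # pm: [(pic,mask)]
    def cost(d):
        q=q0+d*np.array(sc)
        return sum(np.abs(render(p,parts,q)-m).sum()/m.sum() for p,m in pm)
    r=minimize(cost,np.zeros(3),method="Nelder-Mead",options=dict(initial_simplex=np.array([[-.5,-.5,-.5],[1,0,0],[0,1,0],[0,0,1]],float),xatol=.01,fatol=1e-4))
    return q0+r.x*np.array(sc),r.fun/len(pm)
E
python3 - <<'E'
from fit import *
pt=imaging.camera("top");ps=imaging.camera("side")
save(pt,"c1.png",(170,250,260,310),8)
def tr(p,n,near):
    L=[r for r in trace(p,n) if np.hypot(r["rect"][0]-near[0],r["rect"][1]-near[1])<25]
    return L[0]["region"].astype(np.float32) if L else None
for n,nt,ns,parts,h in(("body_blank",(216,281),(296,369),blank(37),37),("tray",(335,272),(363,268),M["tray"],11),("clamp",(450,288),(432,197),M["clamp"],15)):
    mt,ms=tr(pt,n,nt),tr(ps,n,ns)
    for nm,P in(("top",[(pt,mt)]),("side",[(ps,ms)]),("both",[(pt,mt),(ps,ms)])):
        if any(m is None for _,m in P): print(n,nm,"none");continue
        best=None
        g={"body_blank":[(1,-.1),(1,.25)],"tray":[(1,-.2),(1,.2)],"clamp":[(1,.0),(1,.4)]}[n]
        u,v=nt;c=px2w(pt,u,v,h)
        for w in {"body_blank":(-.1,.3),"tray":(-.2,.2),"clamp":(np.pi-.4,np.pi+.4)}[n]:
            q=np.array([c[0],c[1],w])
            if n=="clamp": q[:2]-=44*np.array([np.cos(w),np.sin(w)])
            r=fit(P,parts,q)
            if best is None or r[1]<best[1]: best=r
        print(n,nm,np.round(best[0],3),round(float(best[1]),3))
for (p,nm) in((pt,"t"),(ps,"s")):
    print(nm,[(float(r["p"]),r["rect"]) for r in find_in(p,"thumbwheel")])
E
```

```text
body_blank top [ 5.00906e+02  3.01848e+02 -1.93000e-01] 0.081
body_blank side [ 4.97346e+02  3.01506e+02 -2.98000e-01] 0.234
body_blank both [ 4.99561e+02  3.02165e+02 -2.11000e-01] 0.181
tray top [ 5.16946e+02  5.26850e+01 -2.39000e-01] 0.051
tray side [ 5.1433e+02  5.4170e+01 -2.4700e-01] 0.079
tray both [ 5.1614e+02  5.3180e+01 -2.3700e-01] 0.085
clamp top [ 520.092 -179.906    3.497] 0.049
clamp side [ 521.914 -185.673    3.461] 0.186
clamp both [ 520.294 -180.491    3.486] 0.126
t [(0.56, [462.5, 312.0, 10.4, 17.7])]
s [(0.64, [464.9, 191.8, 21.8, 3.8])]
```

View pics/c1.png

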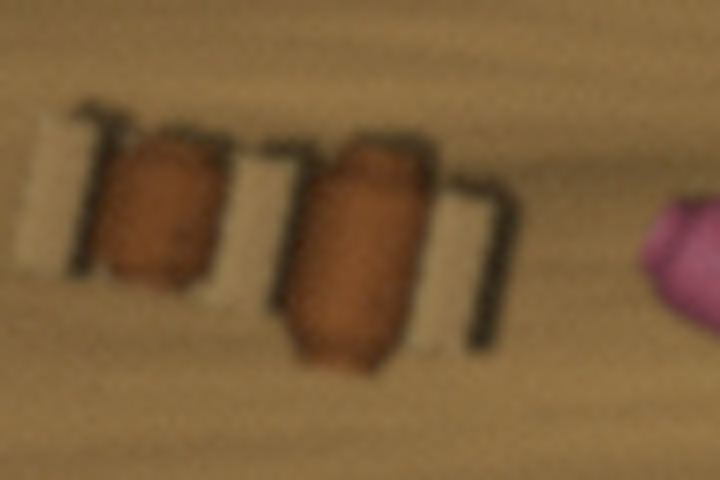

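The crop confirms it: the long brown blank is centred at about pixel (215,282), with both ends standing out of its channel.

```bash
cat > go.py <<'E'
from h import *
def go(x,y,z,A):
    "shift for the arm: target TCP and world angle of tool y"
    s=monitor.read_state();p=s["eef_pos"];r,pi,w=s["eef_rot"]
    X=np.array([np.cos(w),np.sin(w)]);Y=np.array([np.sin(w),-np.cos(w)])
    d=np.array([x,y])-p[:2];A0=w-np.pi/2
    t=np.degrees((A0-A+np.pi)%(2*np.pi)-np.pi)
    print("dx %.1f dy %.1f dz %.1f turn %.1f"%(d@X,d@Y,p[2]-z,t))
E
python3 -c "
from go import *
go(500,302,100,-.2)"
```

```text
dx -366.2 dy -94.9 dz 96.3 turn 81.4
```

Call:
arm_command([
  [1,-366.2,-94.9,40,81.4],
  [1,-366.2,-94.9,40,81.4],
  [1,-366.2,-94.9,40,81.4],
  [1,-366.2,-94.9,40,81.4],
  [1,-366.2,-94.9,40,81.4],
  [1,-366.2,-94.9,40,81.4],
  [1,-366.2,-94.9,40,81.4],
  [1,-366.2,-94.9,40,81.4],
  [1,-366.2,-94.9,96,81.4],
  [1,-366.2,-94.9,96,81.4],
  [1,-366.2,-94.9,96,81.4],
], force=20)

```text
clock: 2.98
eef_pos: [500.6, 302.4, 102.1]
eef_rot: [3.14, -0.001, 1.371]
wrist_force: [-0.5, 0.1, 0.8]
finger_gap: 94.3
finger_force: 0.0
```

```bash
python3 -c "
from go import *
print(monitor.read_state()['eef_pos'],monitor.read_state()['eef_rot'])
go(500,302,38,-.205)
p=imaging.camera('side');save(p,'s2.png',(180,230,400,450),2.7)"
```

```text
[500.58265536 302.39572145 102.08517789] [ 3.14046612e+00 -9.57937143e-04  1.37131952e+00]
dx -0.5 dy -0.5 dz 64.1 turn 0.3
```

View pics/s2.png

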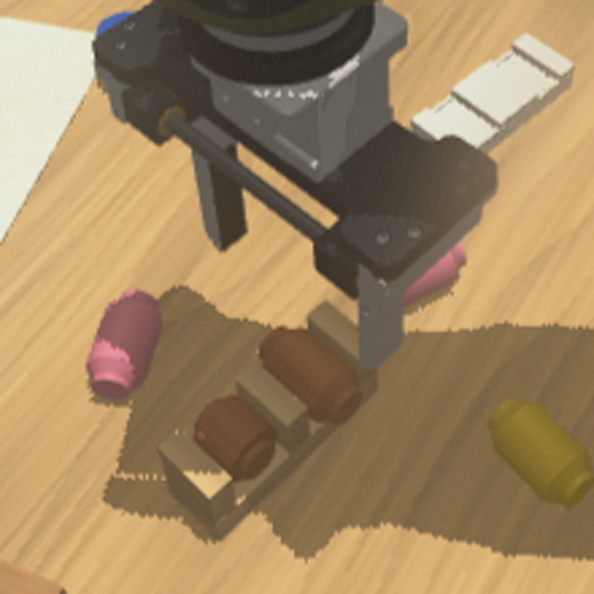

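The side view shows the fingers straddling the long blank's two ends at crop (310,370). The tray and the pink blanks are clear of them.

Call:
arm_command([
  [0.85,-0.5,-0.5,30,0.3],
  [0.85,-0.5,-0.5,63,0.3],
  [0.85,-0.5,-0.5,63,0.3],
  [0.85,-0.5,-0.5,63,0.3],
  [0.4,-0.5,-0.5,63,0.3],
  [0.4,-0.5,-0.5,63,0.3],
  [0.4,-0.5,-0.5,63,0.3],
  [0.4,-0.5,-0.5,63,0.3],
  [0.4,-0.5,-0.5,63,0.3],
  [0.4,-0.5,-0.5,63,0.3],
], force=20)

```text
clock: 4.28
eef_pos: [499.7, 301.8, 37.7]
eef_rot: [3.141, -0.001, 1.366]
wrist_force: [-0.0, 0.3, 5.1]
finger_gap: 47.2
finger_force: 25.9
```

```bash
python3 -c "
from go import *
s=monitor.read_state();print(s['finger_gap'],s['finger_force'],s['wrist_force'],s['eef_pos'])
p=imaging.camera('side');save(p,'s3.png',(220,300,380,420),5)"
```

```text
47.19133563077523 25.90014615096152 [-0.01374295  0.260664    5.11366605] [499.70583589 301.79250259  37.73935373]
```

View pics/s3.png

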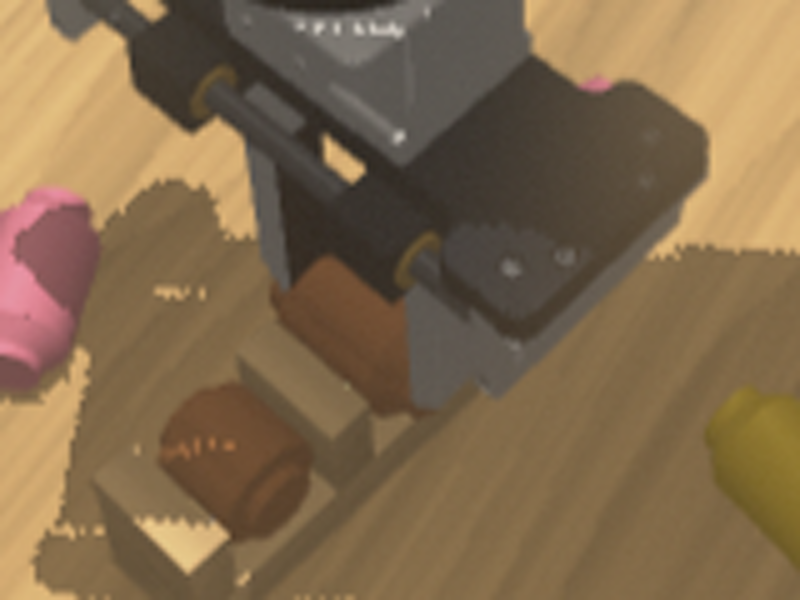

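The blank is held askew: the gap is 47 mm instead of 58. I compare the projected TCP and axis with the picture to find the offset.

```bash
python3 -c "
from go import *
p=imaging.camera('side')
c=lambda X:np.round((w2px(p,X)-[220,300])*5).tolist()
d=np.array([np.cos(-.205),np.sin(-.205),0]);l=np.array([-d[1],d[0],0]);o=np.array([499.7,301.8,37])
for n,X in(('far',o+29*d),('near',o-29*d),('mid',o),('midtop54',o+[0,0,17]),('neartip',o-29*d-[0,0,18]),('fingertop near z115',o-30*d+[0,0,78]),('farwallnear',o-20*d-l*18.5+[0,0,13]),('farwallfar',o+20*d-l*18.5+[0,0,13]),('cwall near',o-20*d+l*18.5+[0,0,13]),('cwall far',o+20*d+l*18.5+[0,0,13])): print(n,c(X))
p=imaging.camera('top')
for t in('body_blank',):
  print([(round(float(r['p']),2),np.round(r['rect']).tolist()) for r in find_in(p,t)])
im=p['img'][:,:,::-1].copy()
save(p,'t3.png',(160,230,280,320),6)
"
```

```text
far [298.0, 278.0]
near [440.0, 399.0]
mid [367.0, 337.0]
midtop54 [365.0, 305.0]
neartip [441.0, 431.0]
fingertop near z115 [435.0, 248.0]
farwallnear [461.0, 313.0]
farwallfar [362.0, 231.0]
cwall near [369.0, 400.0]
cwall far [269.0, 313.0]
[(0.85, [264.0, 285.0, 28.0, 26.0]), (0.51, [207.0, 230.0, 25.0, 12.0])]
```

View pics/t3.png

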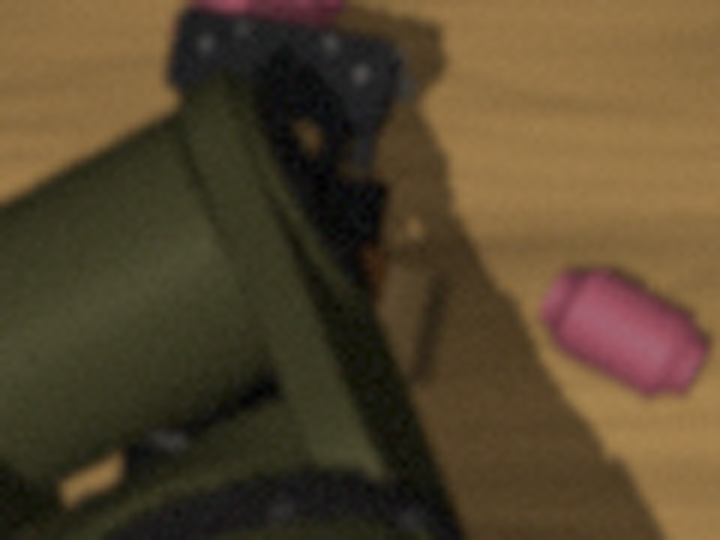

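```bash
python3 -c "
from go import *
p=imaging.camera('side')
d=np.array([np.cos(-.2),np.sin(-.2),0]);l=np.array([-d[1],d[0],0])
o=np.array([500.6,302.4,102.1])
for zz in(-19,0,30,78):
  print('s2',zz,[np.round((w2px(p,o+s*d+[0,0,zz])-[180,230])*2.7).tolist() for s in(-47,-59.5,47,59.5)])
o=np.array([499.7,301.8,37.7])
for zz in(-19,-8,0,10,30,78):
  print('s3',zz,[np.round((w2px(p,o+s*d+k*l+[0,0,zz])-[220,300])*5).tolist() for s in(-23.6,-36) for k in(-8,8)])
"
```

```text
s2 -19 [[368.0, 379.0], [387.0, 395.0], [237.0, 271.0], [221.0, 258.0]]
s2 0 [[367.0, 358.0], [387.0, 374.0], [234.0, 250.0], [218.0, 236.0]]
s2 30 [[367.0, 324.0], [387.0, 339.0], [229.0, 214.0], [212.0, 200.0]]
s2 78 [[365.0, 262.0], [387.0, 278.0], [220.0, 151.0], [202.0, 137.0]]
s3 -19 [[447.0, 401.0], [409.0, 439.0], [478.0, 428.0], [440.0, 466.0]]
s3 -8 [[446.0, 382.0], [408.0, 419.0], [478.0, 408.0], [439.0, 447.0]]
s3 0 [[446.0, 367.0], [407.0, 405.0], [478.0, 394.0], [438.0, 433.0]]
s3 10 [[445.0, 349.0], [405.0, 387.0], [477.0, 376.0], [438.0, 414.0]]
s3 30 [[443.0, 311.0], [403.0, 349.0], [476.0, 338.0], [436.0, 377.0]]
s3 78 [[439.0, 212.0], [396.0, 251.0], [474.0, 240.0], [431.0, 280.0]]
```

The picture shows both fingertips resting on the tapers. The near tip is at crop (425,408), where the stated tool geometry predicts about (425,455), and s2 is off by the same amount. The tips therefore sit about 32 mm higher than the stated TCP implies. I open and descend carefully, watching the force.

Call:
arm_command([
  [0.85,0,0,0,0],
  [0.85,0,0,-2,0],
  [0.85,0,0,-2,0],
  [0.85,0,0,-2,0],
  [0.85,0,0,4,0],
  [0.85,0,0,10,0],
  [0.85,0,0,14,0],
  [0.85,0,0,14,0],
])

```text
clock: 5.52
eef_pos: [499.2, 301.5, 22.9]
eef_rot: [-3.141, 0.0, 1.366]
wrist_force: [0.1, -0.6, 0.8]
finger_gap: 79.8
finger_force: 0.0
```

```bash
python3 - <<'E'
from go import *
p=imaging.camera('side');save(p,'s4.png',(220,300,380,420),5)
print(monitor.read_state()['wrist_force'])
E
```

```text
[ 0.0112711  -0.25682983 -0.07456749]
```

View pics/s4.png

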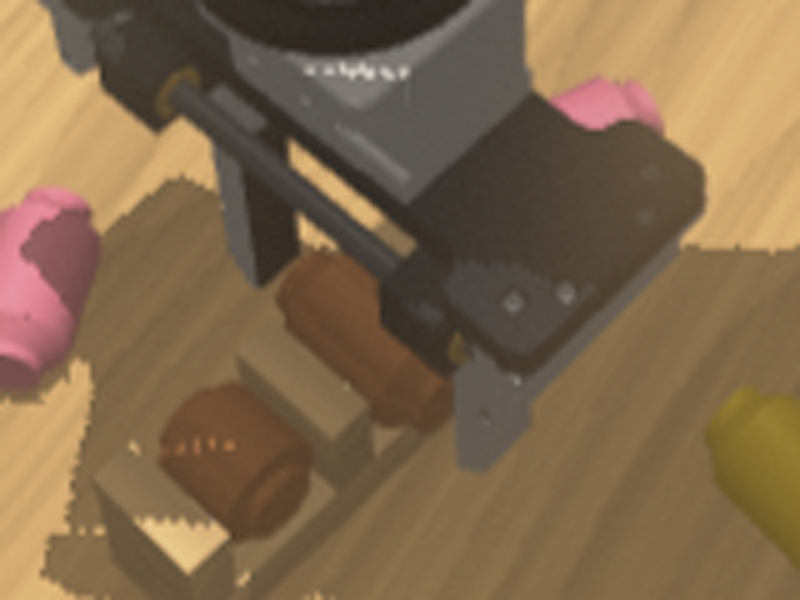

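The blank still lies in its channel, with its end at (430,400). The near tip at (465,470) is still above the bench, so I go down 16 mm more and grip.

Call:
arm_command([
  [0.85,0,0,6,0],
  [0.85,0,0,12,0],
  [0.85,0,0,16,0],
  [0.85,0,0,16,0],
  [0.5,0,0,16,0],
  [0.5,0,0,16,0],
  [0.5,0,0,16,0],
  [0.5,0,0,16,0],
  [0.5,0,0,16,0],
], force=20)

```text
clock: 6.7
eef_pos: [499.5, 301.7, 7.5]
eef_rot: [3.141, -0.0, 1.366]
wrist_force: [0.1, -0.3, 1.8]
finger_gap: 58.0
finger_force: 20.0
```

The gap is exactly 58 mm, so the blank is held by its end faces. The blank's axis is at reported z + 29.5. I lift.

Call:
arm_command([
  [0.5,0,0,-10,0],
  [0.5,0,0,-30,0],
  [0.5,0,0,-50,0],
  [0.5,0,0,-55,0],
  [0.5,0,0,-55,0],
  [0.5,0,0,-55,0],
])

```text
clock: 7.45
eef_pos: [499.1, 301.4, 61.6]
eef_rot: [-3.141, 0.001, 1.366]
wrist_force: [0.2, 1.0, -0.3]
finger_gap: 57.8
finger_force: 20.0
```

```bash
python3 -c "
from go import *
go(508.7,22.9,4.5,-.238)"
```

```text
dx -270.8 dy 66.1 dz 57.1 turn 1.9
```

Call:
arm_command([
  [0.5,-40,10,0,1],
  [0.5,-90,22,0,1.9],
  [0.5,-140,34,0,1.9],
  [0.5,-190,46,0,1.9],
  [0.5,-235,57,0,1.9],
  [0.5,-271,66,0,1.9],
  [0.5,-271,66,0,1.9],
  [0.5,-271,66,20,1.9],
  [0.5,-271,66,20,1.9],
  [0.5,-271,66,20,1.9],
])

```text
clock: 8.7
eef_pos: [509.0, 23.5, 42.7]
eef_rot: [3.142, -0.0, 1.333]
wrist_force: [0.2, 0.1, 0.4]
finger_gap: 57.8
finger_force: 20.0
```

```bash
python3 -c "
from go import *
go(508.7,22.9,4.5,-.238)
p=imaging.camera('side')
for n in('body_blank','tray'): print(n,[(round(float(r['p']),2),np.round(r['rect']).tolist()) for r in find_in(p,n)])
s=monitor.read_state();o=s['eef_pos']+[0,0,29.5];print(o,'pred',w2px(p,o))
save(p,'s5.png',(320,200,440,320),5)"
```

```text
dx -0.6 dy -0.2 dz 38.2 turn 0.0
body_blank [(0.84, [373.0, 236.0, 30.0, 25.0]), (0.78, [335.0, 332.0, 42.0, 32.0]), (0.73, [226.0, 357.0, 28.0, 38.0]), (0.7, [381.0, 399.0, 34.0, 41.0])]
tray [(0.83, [362.0, 269.0, 58.0, 51.0]), (0.57, [456.0, 199.0, 42.0, 38.0])]
[509.13928286  23.16804045  72.39312624] pred [375.14604748 233.69568443]
```

View pics/s5.png

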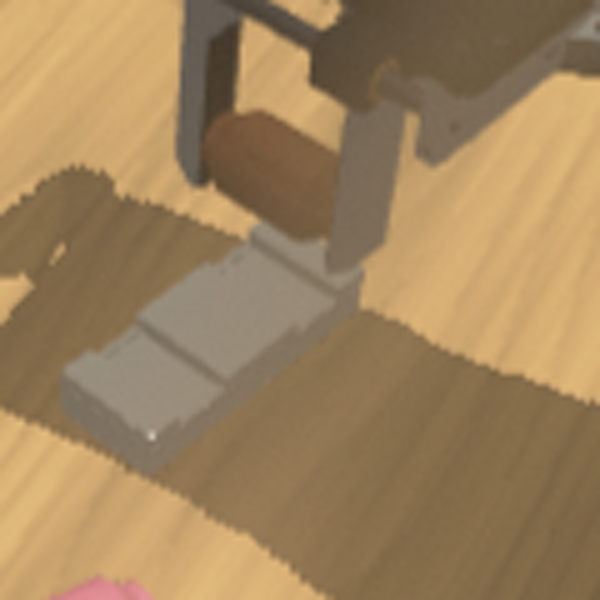

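```bash
python3 -c "
from go import *
p=imaging.camera('side')
c,s=np.cos(-.238),np.sin(-.238)
for y in(-58,-43,-31,-19,19,43,58):
  print(y,[np.round((w2px(p,[516+c*x-s*y,53.2+s*x+c*y,22])-[320,200])*5).tolist() for x in(-22,22)])"
```

```text
-58 [[359.0, 261.0], [268.0, 203.0]]
-43 [[334.0, 282.0], [242.0, 223.0]]
-31 [[313.0, 299.0], [221.0, 239.0]]
-19 [[292.0, 316.0], [200.0, 255.0]]
19 [[223.0, 372.0], [131.0, 309.0]]
43 [[178.0, 409.0], [85.0, 343.0]]
58 [[149.0, 432.0], [56.0, 366.0]]
```

The held blank (crop 270,175) is level and lines up with dimple b at about (270,270). I lower it and let go.

Call:
arm_command([
  [0.5,-0.6,0,15,0],
  [0.5,-0.6,0,28,0],
  [0.5,-0.6,0,34,0],
  [0.5,-0.6,0,37,0],
  [0.5,-0.6,0,38,0],
  [0.5,-0.6,0,38,0],
  [0.5,-0.6,0,38,0],
])

```text
clock: 9.78
eef_pos: [509.0, 22.6, 4.8]
eef_rot: [3.141, -0.001, 1.333]
wrist_force: [-1.4, 4.7, 5.5]
finger_gap: 57.8
finger_force: 20.0
```

Call:
arm_command([
  [0.62,0,0,0,0],
  [0.75,0,0,0,0],
  [0.8,0,0,0,0],
  [0.8,0,0,-20,0],
  [0.8,0,0,-50,0],
  [0.8,0,0,-60,0],
  [0.8,0,0,-60,20],
  [0.8,0,0,-60,40],
  [0.8,0,0,-60,60],
  [0.8,0,0,-60,80],
  [0.8,0,0,-60,90],
  [0.8,0,0,-60,90],
  [0.8,0,0,-60,90],
])

```text
clock: 11.4
eef_pos: [508.4, 22.2, 63.5]
eef_rot: [3.142, 0.001, 0.014]
wrist_force: [0.5, -0.5, 0.4]
finger_gap: 75.0
finger_force: 0.0
```

```bash
python3 -c "
from fit import *
from go import go
p=imaging.camera('side')
L=[r for r in trace(p,'body_blank') if np.hypot(r['rect'][0]-372,r['rect'][1]-258)<20]
print([(r['p'],r['rect']) for r in L],w2px(p,[509,22.6,34]))
if L: print(fit([(p,L[0]['region'].astype(np.float32))],blank(34),np.array([509,22.6,-.238])))
go(509,23,13,-.238-np.pi/2)
save(p,'s6.png',(320,200,440,320),5)"
```

```text
[(0.73, [373.5, 250.2, 33.2, 25.9])] [373.71485474 248.90592044]
(array([ 5.06148539e+02,  2.63018115e+01, -1.75606213e-01]), np.float64(0.34232306480407715))
dx 0.6 dy -0.8 dz 50.6 turn 14.6
```

View pics/s6.png

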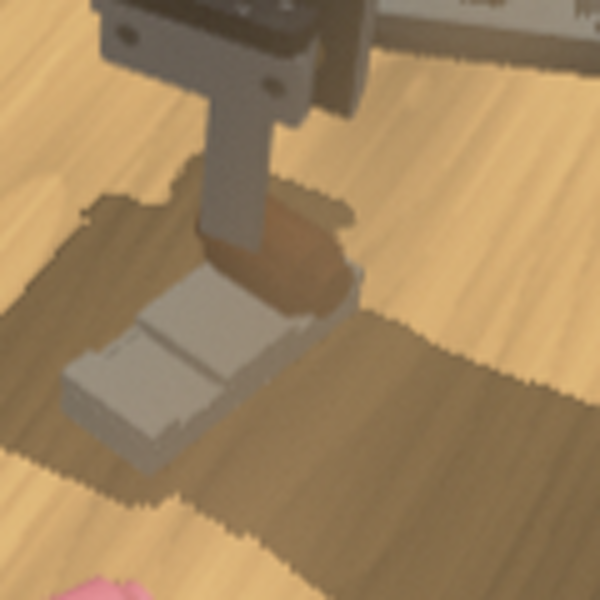

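The blank lies in dimple b (crop 280,260). I finish the turn, go down and grip across the waist.

Call:
arm_command([
  [0.8,0.6,-0.8,0,10],
  [0.8,0.6,-0.8,0,14.6],
  [0.8,0.6,-0.8,0,14.6],
  [0.8,0.6,-0.8,25,14.6],
  [0.8,0.6,-0.8,42,14.6],
  [0.8,0.6,-0.8,47.5,14.6],
  [0.8,0.6,-0.8,47.5,14.6],
  [0.2,0.6,-0.8,47.5,14.6],
  [0.2,0.6,-0.8,47.5,14.6],
  [0.2,0.6,-0.8,47.5,14.6],
  [0.2,0.6,-0.8,47.5,14.6],
  [0.2,0.6,-0.8,47.5,14.6],
  [0.2,0.6,-0.8,47.5,14.6],
  [0.2,0.6,-0.8,47.5,14.6],
], force=15)

```text
clock: 13.25
eef_pos: [509.3, 23.0, 16.9]
eef_rot: [3.142, -0.0, -0.235]
wrist_force: [0.0, -1.5, 0.9]
finger_gap: 33.6
finger_force: 15.0
```

Gap 33.6 mm: it is held across the waist, with the axis at reported z + 17. I lift.

Call:
arm_command([
  [0.2,0,0,-10,0],
  [0.2,0,0,-35,0],
  [0.2,0,0,-62,0],
  [0.2,0,0,-65,0],
  [0.2,0,0,-65,0],
])

```text
clock: 13.88
eef_pos: [509.1, 23.1, 81.5]
eef_rot: [3.142, 0.0, -0.235]
wrist_force: [-0.1, -0.1, -0.1]
finger_gap: 33.5
finger_force: 15.0
```

```bash
python3 -c "
from go import *
go(513.7,-182.9,76,-1.223)"
```

```text
dx 52.4 dy 199.3 dz 5.5 turn -33.4
```

Call:
arm_command([
  [0.2,13,50,0,-8],
  [0.2,26,100,0,-17],
  [0.2,40,150,0,-25],
  [0.2,52.4,199.3,0,-33.4],
  [0.2,52.4,199.3,5,-33.4],
  [0.2,52.4,199.3,5,-33.4],
  [0.2,52.4,199.3,5,-33.4],
])

```text
clock: 14.75
eef_pos: [513.9, -181.7, 76.5]
eef_rot: [-3.141, 0.001, 0.349]
wrist_force: [0.2, -1.1, -0.1]
finger_gap: 33.4
finger_force: 15.0
```

```bash
python3 -c "
from go import *
go(513.7,-182.9,28,-1.223)
p=imaging.camera('side')
s=monitor.read_state();print(s['eef_pos'],s['eef_rot'])
a=3.49;c,sn=np.cos(a),np.sin(a);f=lambda x,y,z:np.round((w2px(p,[520.3+c*x-sn*y,-180.5+sn*x+c*y,z])-[380,150])*6).tolist()
print('plate',[f(x,y,20) for x,y in((-45,-30),(-45,30),(133,30),(133,-30))])
print('fj top',[f(-29,y,57) for y in(-14,14)],'nest',[f(x,y,33) for x in(-20,20) for y in(-15,15)],'house',[f(x,y,40) for x in(73,129) for y in(-20.5,20.5)],'crest',f(101,0,47))
o=s['eef_pos'];w=s['eef_rot'][2];X=np.array([np.cos(w),np.sin(w),0]);
print('ends',[np.round((w2px(p,o+[0,0,17]+k*X)-[380,150])*6).tolist() for k in(-29,29)])
save(p,'s7.png',(380,150,500,250),6)"
```

```text
dx -0.6 dy 1.1 dz 48.5 turn 0.0
[ 514.02370292 -181.81811324   76.74414596] [-3.14134245e+00  1.97662381e-04  3.48979575e-01]
plate [[51.0, 300.0], [65.0, 198.0], [567.0, 254.0], [575.0, 361.0]]
fj top [[112.0, 192.0], [118.0, 145.0]] nest [[130.0, 253.0], [136.0, 201.0], [246.0, 266.0], [249.0, 214.0]] house [[406.0, 277.0], [406.0, 206.0], [575.0, 297.0], [570.0, 224.0]] crest [493.0, 234.0]
ends [[321.0, 102.0], [146.0, 83.0]]
```

View pics/s7.png

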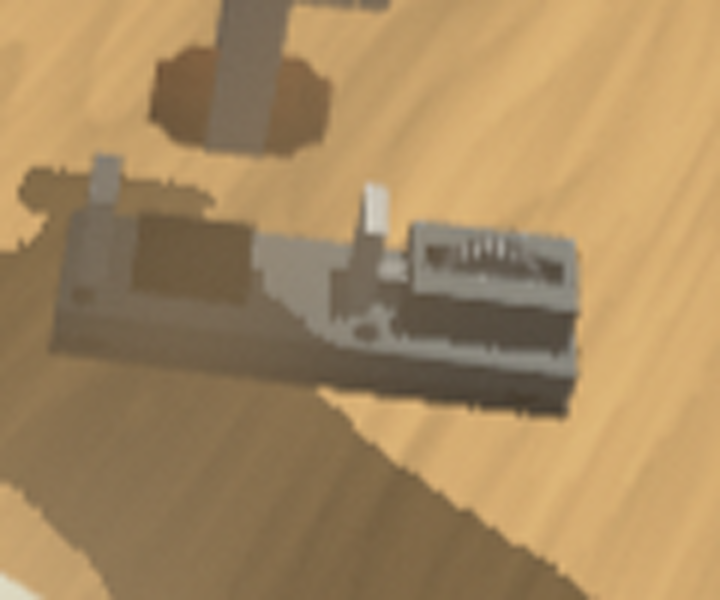

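Clamp and blank show the same image offset (+7,+13 crop px) from prediction, so they agree with each other. The blank (240,100) is squarely above the nest (195,260), toward the wheel as wanted. I lower it.

Call:
arm_command([
  [0.2,-0.5,1,20,0],
  [0.2,-0.5,1,35,0],
  [0.2,-0.5,1,43,0],
  [0.2,-0.5,1,46,0],
  [0.2,-0.5,1,48,0],
  [0.2,-0.5,1,48.5,0],
  [0.2,-0.5,1,48.5,0],
])

```text
clock: 15.68
eef_pos: [514.0, -184.1, 28.7]
eef_rot: [3.141, -0.0, 0.348]
wrist_force: [-1.1, 1.6, 2.2]
finger_gap: 33.9
finger_force: 15.0
```

Call:
arm_command([
  [0.45,0,0,0,0],
  [0.6,0,0,0,0],
  [0.6,0,0,0,0],
  [0.6,0,0,-20,0],
  [0.6,0,0,-60,0],
  [0,0,0,-70,-10],
  [0,0,0,-70,-20],
  [0,0,0,-70,-30],
  [0,0,0,-70,-40],
  [0,0,0,-70,-50],
  [0,0,0,-70,-60],
  [0,0,0,-70,-70],
  [0,0,0,-70,-80],
  [0,0,0,-70,-90],
  [0,0,0,-70,-90],
  [0,0,0,-70,-90],
])

```text
clock: 17.68
eef_pos: [513.8, -184.0, 98.4]
eef_rot: [3.142, 0.0, 1.915]
wrist_force: [0.1, 0.1, -0.2]
finger_gap: 0.4
finger_force: 0.0
```

```bash
python3 -c "
from go import *
c,s=np.cos(3.49),np.sin(3.49)
for x in(110,101): go(520.3+c*x,-180.5+s*x,60,.348)
p=imaging.camera('side')
f=lambda X:np.round((w2px(p,X)-[380,150])*6).tolist()
print(monitor.read_state())
for n in('body_blank','clamp_jaw'): print(n,[(round(float(r['p']),2),np.round((np.array(r['rect'][:2])-[380,150])*6).tolist(),np.round(r['rect'][2:])) for r in find_in(p,n)])
print('pred blank',f([513.7,-182.9,45]))"
```

```text
dx 0.7 dy -102.7 dz 38.4 turn -0.2
dx 0.7 dy -93.7 dz 38.4 turn -0.2
{'clock': 17.725, 'joints': array([-4.11052019e-01,  3.91085597e-01,  1.63960471e+00, -5.36750708e-06,
        1.11085970e+00, -7.56069708e-01]), 'qd': array([-0.00089142,  0.000214  , -0.00098863, -0.00053505,  0.00033114,
       -0.01425615]), 'effort': array([-2.23370538e-03, -5.49197710e+01, -3.18589318e+01,  3.83890362e-02,
        6.21985132e-02,  2.42851744e-02]), 'eef_pos': array([ 513.82681326, -184.04381909,   98.3613757 ]), 'eef_rot': array([3.14156493e+00, 3.27579385e-05, 1.91581640e+00]), 'wrist_force': array([-0.05369623,  0.68181445,  0.33130151]), 'moment': array([-0.01871867,  0.07423954, -0.03316407]), 'finger_force': 0.0, 'finger_gap': 0.2639991150890399}
body_blank [(0.92, [-262.0, 1085.0], array([40., 27.])), (0.74, [221.0, 215.0], array([32., 15.])), (0.71, [-913.0, 1250.0], array([27., 37.])), (0.65, [11.0, 1475.0], array([37., 43.]))]
clamp_jaw [(0.63, [370.0, 262.0], array([12., 22.]))]
pred blank [215.0, 208.0]
```

The blank is in the nest where expected. I go above the far side of the wheel's crest and feel downward.

Call:
arm_command([
  [0,0.7,-50,0,0],
  [0,0.7,-103,0,0],
  [0,0.7,-103,40,0],
  [0,0.7,-103,55,0],
  [0,0.7,-103,58,0],
  [0,0.7,-103,60,0],
  [0,0.7,-103,60,0],
  [0,0.7,-103,60,0],
])

```text
clock: 18.82
eef_pos: [417.1, -218.6, 38.8]
eef_rot: [3.141, 0.001, 1.919]
wrist_force: [0.8, 0.4, 0.4]
finger_gap: 0.4
finger_force: 0.0
```

Call:
arm_command([
  [0,0,0,1,0],
  [0,0,0,2,0],
  [0,0,0,2,0],
  [0,0,0,2,0],
])

```text
clock: 19.32
eef_pos: [416.8, -218.6, 36.5]
eef_rot: [3.141, 0.0, 1.919]
wrist_force: [-0.7, -0.0, 2.5]
finger_gap: 0.4
finger_force: 0.6
```

Call:
arm_command([
  [0,0,0,1,0],
  [0,0,0,1.8,0],
  [0,0,2,1.8,0],
  [0,0,5,1.8,0],
  [0,0,8,1.8,0],
  [0,0,11,1.8,0],
  [0,0,14,1.8,0],
  [0,0,17,1.8,0],
  [0,0,19,1.8,0],
  [0,0,19,1.8,0],
])

```text
clock: 20.58
eef_pos: [434.9, -212.0, 34.5]
eef_rot: [3.141, 0.0, 1.919]
wrist_force: [2.1, -0.1, 2.5]
finger_gap: 0.1
finger_force: 1.9
```

```bash
python3 -c "
from go import *
p=imaging.camera('side')
for n in('clamp_jaw','body_blank'): print(n,[(round(float(r['p']),2),np.round((np.array(r['rect'][:2])-[380,150])*6).tolist(),np.round(r['rect'][2:])) for r in find_in(p,n)][:3])
print(monitor.read_state()['wrist_force'],monitor.read_state()['eef_pos'])
c,s=np.cos(3.49),np.sin(3.49)
for x in(29,40,50,60): print(x,np.round((w2px(p,[520.3+c*(x+4),-180.5+s*(x+4),40])-[380,150])*6))"
```

```text
clamp_jaw [(0.68, [359.0, 263.0], array([19., 22.]))]
body_blank [(0.89, [2.0, 1490.0], array([35., 38.])), (0.84, [-267.0, 1087.0], array([37., 32.])), (0.68, [-923.0, 1241.0], array([26., 38.]))]
[ 2.13163215 -0.73098938  3.41199685] [ 434.82464197 -211.99630433   34.60988388]
29 [288. 228.]
40 [321. 232.]
50 [350. 235.]
60 [379. 238.]
```

The viewing budget is used up, so I read the jaw position numerically: I fit the jaw's image strip from profiles.

```bash
cat > jaw.py <<'E'
from go import *
def prof():
    p=imaging.camera('side');g=p['img'].astype(int)
    for v in(183,186,192):print(v,'u420..452',g[v,420:453].sum(1)//3)
    return p
if __name__=="__main__":
    p=prof()
    L=trace(p,'clamp_jaw')
    for r in L[:2]:
        m=r['region'];print(round(float(r['p']),2),np.round(r['rect'],1),[(v,np.flatnonzero(m[v])[[0,-1]].tolist()) for v in range(178,206,3) if m[v].any()])
E
python3 jaw.py; python3 -c "
import cv2
g=cv2.imread('pics/side0.png').astype(int)
for v in(183,186,192):print(v,g[v,420:453].sum(1)//3)"
```

```text
183 u420..452 [106 106 107 108 107 107 106 103 103 110 126 130 154 155 152 121 127 126
 126 135 159 161 158 158 158 160 166 169 170 172 173 169 140]
186 u420..452 [104 104 104 104 104 102 101 101 100 101 104 122 154 151 136 111 128 126
 127 139 162 159 157 158 164 168 170 172 168 166 164 156 127]
192 u420..452 [ 99 100 100 101  99  97  97  97  97  96  99 105 104 105 107 109 108 107
 103  99  87  86  85  91 108 109 117  95  88  90  91  82  81]
183 [141 137 138 137 138 141 142 142 138 139 138 141 143 145 147 145 145 146
 145 143 131 182 180 179 169 150 153 156 159 161 162 160 158]
186 [128 132 134 140 141 145 144 141 138 140 143 144 145 143 144 145 145 145
 147 134 118 184 180 179 168 155 159 160 155 153 155 148 148]
192 [ 96 101 131 131 131 131 131 130 131 130 130 132 131 130 130 129 129 129
 116 102 105 103 102 109 131 130 124  92 101 124 119  83  82]
```

The jaw strip moved from u≈442.5 to ≈437.5, which is about 10 mm, so the stroke rolled without slip. I repeat.

Call:
arm_command([
  [0,0,0,-8,0],
  [0,0,0,-8,0],
  [0,0,-19,-8,0],
  [0,0,-19,-8,0],
  [0,0,-19,-3,0],
  [0,0,-19,-0.5,0],
  [0,0,-19,0.4,0],
  [0,0,-19,0.4,0],
  [0,0,-17,0.4,0],
  [0,0,-14,0.4,0],
  [0,0,-11,0.4,0],
  [0,0,-8,0.4,0],
  [0,0,-5,0.4,0],
  [0,0,-2,0.4,0],
  [0,0,0,0.4,0],
  [0,0,0,0.4,0],
])

```text
clock: 22.82
eef_pos: [435.0, -212.0, 34.2]
eef_rot: [3.141, 0.0, 1.919]
wrist_force: [2.7, -0.5, 3.6]
finger_gap: 0.3
finger_force: 2.1
```

```bash
python3 jaw.py
```

```text
183 u420..452 [107 107 107 106 106 105 103 103 110 122 112 129 129 129 134 154 155 155
 154 155 159 162 157 155 158 162 166 168 171 172 173 170 140]
186 u420..452 [103 103 105 104 103 102 100 100 102 103 110 128 127 127 134 154 155 155
 160 162 161 159 156 159 165 166 170 172 173 166 164 164 125]
192 u420..452 [100 100 100  99  97  98  97  96  95 102 109 110 109 107 105 105 103 101
 101  97  86  85  89 102 110 121 115  94  88  93  89  81  80]
0.46 [433.7 193.2  17.8  18.8] [(184, [431, 434]), (187, [431, 434]), (190, [430, 433]), (193, [429, 438]), (196, [428, 442]), (199, [428, 441])]
```

Another 10 mm: the strip is now at 431–434. One more stroke should bring it to the stop.

Call:
arm_command([
  [0,0,0,-8,0],
  [0,0,0,-8,0],
  [0,0,-19,-8,0],
  [0,0,-19,-8,0],
  [0,0,-19,-3,0],
  [0,0,-19,-0.5,0],
  [0,0,-19,0.4,0],
  [0,0,-19,0.4,0],
  [0,0,-17,0.4,0],
  [0,0,-14,0.4,0],
  [0,0,-11,0.4,0],
  [0,0,-8,0.4,0],
  [0,0,-5,0.4,0],
  [0,0,-5,0.4,0],
])

```text
clock: 24.68
eef_pos: [430.1, -213.7, 33.9]
eef_rot: [-3.142, 0.0, 1.919]
wrist_force: [-1.3, -1.0, 6.2]
finger_gap: 0.3
finger_force: 3.0
```

```bash
python3 jaw.py
```

```text
183 u420..452 [108 108 106 104 105 119 136 131 126 128 129 132 153 155 156 155 154 155
 153 155 160 161 158 157 158 160 165 168 171 172 174 172 170]
186 u420..452 [106 106 105 102 102 103 104 108 130 127 128 136 153 151 152 154 153 154
 159 162 162 159 156 158 165 168 171 171 174 172 171 168 168]
192 u420..452 [100 100  99 100  98  98 103 110 111 111 111 104 104 105 103 102 102 102
 102  99  95  97  98 112 155 155 147  96  89  92  90  88  88]
0.46 [431.1 193.6  16.3  23.5] [(184, [428, 431]), (187, [428, 431]), (190, [427, 431]), (193, [426, 432]), (196, [425, 438]), (199, [425, 437])]
```

The jaw is at about the held position (strip centre 429.5, predicted 429.2). One more stroke should confirm the stop, with the force read while pushing.

Call:
arm_command([
  [0,0,-5,-8,0],
  [0,0,-14,-8,0],
  [0,0,-14,-8,0],
  [0,0,-14,-3,0],
  [0,0,-14,-0.5,0],
  [0,0,-14,0.2,0],
  [0,0,-14,0.2,0],
  [0,0,-12,0.2,0],
  [0,0,-9,0.2,0],
  [0,0,-6,0.2,0],
  [0,0,-3,0.2,0],
  [0,0,0,0.2,0],
])

```text
clock: 26.28
eef_pos: [429.6, -213.9, 33.8]
eef_rot: [-3.141, -0.0, 1.919]
wrist_force: [-4.9, -1.7, 6.2]
finger_gap: 0.4
finger_force: 3.0
```

```bash
python3 jaw.py
```

```text
183 u420..452 [108 108 106 103 106 121 138 132 131 127 129 135 154 155 156 154 154 154
 155 155 160 161 158 157 158 160 166 168 171 172 174 172 171]
186 u420..452 [105 104 105 103 103 102 105 106 129 128 129 135 154 151 154 155 154 156
 159 164 162 159 158 160 164 167 170 173 174 172 171 169 168]
192 u420..452 [102 101  99  98  98  99 101 111 111 111 109 106 104 102 104 103 103 102
 103 100  98  98  99 108 117 156 148 100  89  91  91  88  89]
0.7 [432.  194.9  18.7  21.1] [(181, [428, 431]), (184, [427, 432]), (187, [427, 432]), (190, [427, 431]), (193, [426, 431]), (196, [426, 439]), (199, [425, 438])]
```

The jaw did not move and the finger felt 5.2 N of tangential drag, so the blank is clamped. I lift clear and check.

Call:
arm_command([
  [0,0,0,-10,0],
  [0,0,0,-50,0],
  [0,0,0,-100,0],
  [0,0,-60,-120,0],
  [0,0,-100,-120,0],
  [0,0,-100,-120,0],
  [0,0,-100,-120,0],
])

```text
clock: 27.25
eef_pos: [336.4, -247.8, 153.8]
eef_rot: [3.141, 0.0, 1.919]
wrist_force: [0.4, -0.0, 0.1]
finger_gap: 0.7
finger_force: 0.0
```

```bash
python3 - <<'E'
from jaw import *
from fit import *
for cam,near in(("side",(417,185)),("top",(440,278))):
    p=imaging.camera(cam);print(cam,'pred',w2px(p,[520.3,-180.5,45]))
    for n in("body_blank","short_blank","paint_jar","glue_jar","clamp_jaw"):
        print(n,[(round(float(r['p']),2),np.round(r['rect']).tolist()) for r in find_in(p,n)][:5])
    for r in trace(p,"body_blank"):
        if np.hypot(r['rect'][0]-near[0],r['rect'][1]-near[1])<25: print(fit([(p,r['region'].astype(np.float32))],blank(45),np.array([520.3,-180.5,.348])))
s=monitor.read_state();print(s['clock'],s['eef_pos'],s['wrist_force'])
E
```

```text
side pred [412.44375633 184.28100067]
body_blank [(0.81, [412.0, 186.0, 30.0, 16.0]), (0.77, [379.0, 400.0, 36.0, 38.0]), (0.66, [334.0, 331.0, 35.0, 33.0]), (0.6, [226.0, 359.0, 23.0, 41.0]), (0.6, [361.0, 269.0, 55.0, 54.0])]
short_blank [(0.95, [267.0, 392.0, 31.0, 37.0])]
paint_jar [(0.71, [228.0, 249.0, 27.0, 27.0])]
glue_jar [(0.94, [279.0, 199.0, 26.0, 33.0])]
clamp_jaw [(0.64, [277.0, 199.0, 26.0, 34.0]), (0.44, [430.0, 194.0, 16.0, 18.0])]
(array([ 5.17320841e+02, -1.76142331e+02,  2.90033379e-01]), np.float64(0.0627860426902771))
top pred [446.06868283 267.64313253]
body_blank [(0.88, [263.0, 286.0, 27.0, 24.0]), (0.65, [205.0, 232.0, 30.0, 20.0]), (0.63, [234.0, 343.0, 23.0, 28.0])]
short_blank [(0.68, [190.0, 275.0, 19.0, 19.0])]
paint_jar [(0.57, [286.0, 164.0, 19.0, 27.0])]
glue_jar [(0.69, [368.0, 162.0, 27.0, 29.0]), (0.68, [189.0, 275.0, 17.0, 17.0])]
clamp_jaw [(0.48, [451.0, 287.0, 14.0, 9.0])]
(array([ 5.20818451e+02, -1.79732735e+02,  3.05851893e-01]), np.float64(0.08752962201833725))
27.95 [ 335.92861578 -247.8854065   153.54840662] [ 0.32969535 -0.52137513  0.28196664]
```

The top-view fit puts the blank at (520.8, −179.7), against the nest at (520.3, −180.5), between both jaws. The short blank and the jars have not moved. I hand in.

```bash
python3 -c "
from cell import job
print(job.sign_off())"
```

```text
the job is handed in; nothing more can be done
None
```

The long blank went from the rack to tray dimple b, was regripped across its waist, laid in the nest and clamped with the thumbwheel until the jaw stopped; I handed the job in at about 28 s. The first grip slipped onto the blank's tapers because the fingertips sat about 32 mm higher than stated, so I opened, lowered and gripped again.

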